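# Tip the junction box onto its back on the service board

### The arm

A 6-joint arm with a two-finger parallel gripper is mounted at the origin on a cart in front of the work surface, level with it; the furniture and walls round the work are solid. World frame = base frame: x ahead of the robot, y to its left, z up, the work surface at z = 0. Lengths are in mm, angles in rad, forces in N, time in s.
With the tool pointing down it reaches from about 300 to 825 mm from the base axis. Payload 5.4 kg.
Tool frame: the origin (TCP) lies midway between the tips of the shut fingers; the grasp point (between the pads) lies 19 mm behind it (robot.hold_point_z is the distance from the TCP to the grasp point, in mm); x points along the fingers, y is the direction in which the jaws open and shut, and the axes are right-handed (so a half turn about x gives the same grasp; the last joint's range is limited). The gripper opens to 92 mm and grips with 3 to 60 N. Pads are 20 mm wide; open, the fingers measure 128 mm over their backs; the gripper's body (75 mm by 189 mm) begins 69 mm behind the grasp point.
Start: joints at [-1.53, 0.158, 1.597, -0, 1.386, -0.21], TCP at [142.68, -557, 214.601] pointing down, gripper open.
Joint ranges: [-2.91, 2.91], [-0.94, 2.29], [0.18, 2.7], [-1.29, 4.43], [0.17, 2.64], [-3, 3]. Speed limits (rad/s): [2.57, 2.57, 3.14, 3.14, 3.14, 3.14].

### API

Orientations are given as a unit quaternion [x, y, z, w].
In Python, from cell import robot gives the robot as it stands. The module is installed in compiled form; this text tells all that it offers.
- The arm moves only by the tool play_rows, never from a script. Its argument "series" is a list of rows, each a list of 7 numbers: the shift along the tool's x, y, z in cm, then the turn, a rotation vector about the tool's x, y, z in degrees, then the closure, from 0 (fully open) to 1 (shut). A call has 1 to 20 rows; each row is the pose to reach, as a shift and turn from the pose commanded when the call began, along the tool's axes at that moment; what a row does not reach only later rows make up. A row lasts 1/12 s, in which the tool goes at most 41.7 mm and 7.16 degrees, less where a joint would pass 70% of its speed; a pose out of reach is approached as far as the arm can. A call with a gripper value outside its range is refused whole. The fingers move at their own pace and stop on an object; the grip force is fixed at half the most. Time passes only in rows, so rows that repeat a pose let the fingers close. It gives the time, the measured TCP pose, the force and the opening at its end, in the units of the state.
- robot.get_obs(): the state, without advancing time (a new reading comes with each control period).
- robot.grab_frame(name): name is "scene" or "top" or "wrist"; returns the picture (420x560x3 uint8, red, green, blue); there is no depth.
- robot.camera_model(name): a dict with "camera_matrix" (3x3 intrinsics, pixels), "cam_to_world" (4x4, takes a point from camera to world coordinates). Camera axes: x right, y down, z forward; pixel columns grow to the right and rows downward; lengths in mm; the calibration is good to about 2 mm. The wrist camera is an equidistant fisheye: a pixel r from the principal point sees the ray r / f radians off the axis. A picture is of the moment at which its call begins: read the wrist's pose just before it. camera_model takes no time and is no camera call; for the wrist camera it gives the pose at the moment of the call.
- robot.sign_off(): hands the job in, once; it reports no verdict.
The state is a dict: "time": time; "qpos": joint angles; "qd": joint speeds; "joint_torque": joint torques, N m; "position": TCP position; "tcp_rot": TCP orientation; "wrist_force": force on the tool from outside, world axes, zero at the start; "ft_torque": the same for the moment, N m; "gripper_width": finger opening in mm.
Only numpy, scipy, OpenCV 4.12 (cv2) and the standard library are available. Lean on these libraries where they do the work, as an engineer would, in place of code of your own. Each camera call takes 0.05 s, during which the arm holds its last target.

### The job

The metal junction box stands upright just in front of the low rubber-topped service board. Slide it along the bench, still upright, until its foot stands squarely against the near edge of the board, then push high on its face to tip it over the edge, so that it lies flat on its back, square to the board and not overhanging its sides, with its access cover facing up. Leave the bottle, the loose motor and the screwdriver where they are.

Things in the scene. Friction and masses are not known exactly. Their poses are not given: they have to be found in the camera images.
- junction_box: Loose closed metal box with a grey access cover; 95 mm deep (its x), 120 mm wide (y), 115 mm tall (z), about 0.7 kg, weight in the middle, too wide to grasp. Origin: centre of its underside as it stands. -x points out of the access cover, which faces the robot at the start; z is its height axis. Starts upright, 30 to 50 mm short of the board. Pushed below mid-height it slides on the bench.
- board_edge (a point): Middle of the top of the near edge of the service board: plywood faced with black rubber, fixed to the bench, 140 mm deep (x), 200 mm wide (y), 10 mm thick, its top 10 mm above the bench. x points level across the board, away from the robot (turned -0.3 to 0.45 rad), y along the edge to the left, z up. The upright face under this edge stops the foot of the box.
- dispenser_bottle: White bottle with a blue cap, 65 mm across, 109 mm tall, standing on the bench to the left of the board. Origin: centre of its underside.
- motor: Small grey motor lying loose near the front right corner of the bench, 79 x 38 x 38 mm. Origin: centre of its underside.
- screwdriver: Screwdriver with a yellow handle lying near the front edge of the bench, 197 mm long (along its y), 25 mm thick. Origin: centre of its underside.

How it is judged (in metres and radians):
On the way:
1. the box stands upright with its foot against the near edge of the board (within about 14 mm, and square within 0.12 rad) (angle between junction_box's own z axis and vertical below 0.1 rad and x of junction_box in the frame of board_edge above -0.0615 m and y of junction_box in the frame of board_edge between -0.06 and 0.06 m and angle between the x axis of junction_box and the x axis of board_edge, either way round below 0.12 rad), for 0.2 s.
At the end, for the whole second after the job is handed in: The box lies at rest, flat (0.1 rad) on its back on the board, cover up, square to the board within 0.15 rad, its middle within 42 mm of the board's middle line (no side overhang), its foot between 60 mm short of and 30 mm beyond the board's near edge (angle between junction_box's own x axis and vertical above 3.04 rad and angle between the z axis of junction_box and the x axis of board_edge, either way round below 0.15 rad and x of junction_box in the frame of board_edge between -0.06 and 0.03 m and y of junction_box in the frame of board_edge between -0.042 and 0.042 m and z of junction_box in the frame of board_edge between 0.04 and 0.055 m and linear speed of junction_box below 0.02 m/s); the robot touches nothing.
It fails at once if the bottle, loose motor or screwdriver is moved by more than 40 mm (distance of any of dispenser_bottle, motor, screwdriver from where it was at the start of the episode above 0.04 m).
It also fails if it takes over 51 s, if anything falls off the work surface, if the arm or the gripper's body presses on something with over 40 N, if the wrist force passes 120 N, or if a joint passes its speed limit or range.

## Working session

There is one attempt and no reset: what is moved stays moved. The work goes in short steps, Python scripts to look and compute and a tool call to move; the robot and the scene stay as the last step left them, time stands still between calls to the robot, and variables do not carry over. Pictures are saved under pics/ and viewed, and the job is handed in when it is done.

Besides the shell and the picture viewer there is one more tool, called after "Request:" in YAML: its name, and indented under it one key for each argument. play_rows: Moves the arm, as the interface text tells. Its arguments: {"type":"object","properties":{"series":{"type":"array"}},"required":["series"]}

```bash
mkdir -p pics
cat > h.py <<'E'
import numpy as np,cv2
from scipy.spatial.transform import Rotation as R
from cell import robot
def save(n,f):
    im=robot.grab_frame(n); cv2.imwrite(f,im[:,:,::-1]); return im
def cast(n,uv,z):
    m=robot.camera_model(n);K=np.array(m["camera_matrix"]);T=np.array(m["cam_to_world"])
    d=T[:3,:3]@np.linalg.solve(K,np.array([uv[0],uv[1],1.]));o=T[:3,3]
    return o+d*(z-o[2])/d[2]
E
python3 - <<'E'
from h import *
o=robot.get_obs();print(o)
save("scene","pics/s0.png");save("top","pics/t0.png")
for n in("scene","top"):print(robot.camera_model(n))
print(robot.hold_point_z)
E
```

```text
{'time': 0.0, 'qpos': array([-1.53010726e+00,  1.59068719e-01,  1.59823338e+00,  3.06303125e-06,
        1.38617172e+00, -2.10106538e-01]), 'qd': array([ 0.00046703,  0.00043299, -0.00044258,  0.00166253, -0.00019929,
        0.00061585]), 'joint_torque': array([-3.93978371e-04, -3.85563076e+01, -3.22108376e+01,  7.01016770e-02,
        3.78212635e-02, -1.10790322e-04]), 'position': array([ 142.65140363, -556.38070498,  213.60729098]), 'tcp_rot': array([ 0.70161162,  0.08909981, -0.70149696,  0.08777458]), 'wrist_force': array([ 0.02441872, -0.50516545,  0.49243623]), 'ft_torque': array([ 0.0501133 , -0.01248182, -0.03087752]), 'gripper_width': 91.70724649279022}
{'camera_matrix': array([[389.59246857,   0.        , 285.87202239],
       [  0.        , 389.59246857, 205.64658054],
       [  0.        ,   0.        ,   1.        ]]), 'cam_to_world': array([[-9.25989838e-01, -2.00332019e-01,  3.20015471e-01,
         2.00681377e+02],
       [-3.77541257e-01,  4.86106618e-01, -7.88138919e-01,
         4.97655436e+02],
       [ 2.32782311e-03, -8.50627673e-01, -5.25763391e-01,
         4.90810934e+02],
       [ 0.00000000e+00,  0.00000000e+00,  0.00000000e+00,
         1.00000000e+00]])}
{'camera_matrix': array([[424.62263095,   0.        , 279.01218461],
       [  0.        , 424.62263095, 213.99361504],
       [  0.        ,   0.        ,   1.        ]]), 'cam_to_world': array([[-1.78594372e-02, -9.92616709e-01,  1.19971284e-01,
         3.87844825e+02],
       [-9.99765796e-01,  1.91959168e-02,  9.99350217e-03,
        -1.80169193e+02],
       [-1.22226760e-02, -1.19764708e-01, -9.92727063e-01,
         8.73278167e+02],
       [ 0.00000000e+00,  0.00000000e+00,  0.00000000e+00,
         1.00000000e+00]])}
18.700000000000003
```

View pics/s0.png

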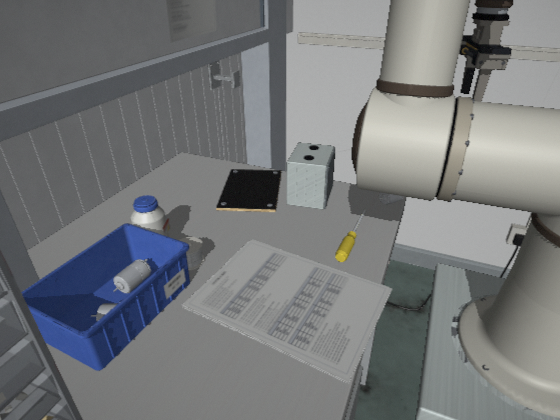

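View pics/t0.png

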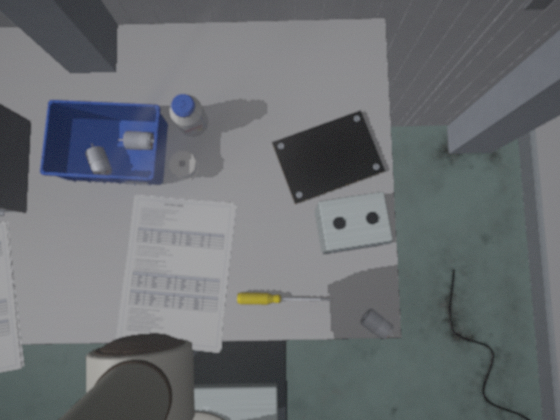

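The top view shows the black board with corners at about (273,142), (361,111), (386,170) and (297,203). The box top is at about (317,203), (386,194), (392,243) and (323,253), turned relative to the board. The screwdriver is at about (285,298) and the motor at about (377,322). Next I'll measure these accurately.

```bash
cat > meas.py <<'E'
from h import *
import sys
def board(im):
    g=im.max(2); m=((g<50)).astype(np.uint8)
    roi=np.zeros_like(m);roi[95:215,260:395]=1;m=cv2.morphologyEx(m*roi,cv2.MORPH_OPEN,np.ones((5,5)))
    c=max(cv2.findContours(m,0,2)[0],key=cv2.contourArea)
    return c
E
python3 - <<'E'
from meas import *
im=cv2.imread("pics/t0.png")
c=board(im); r=cv2.minAreaRect(c);print(r)
P=np.array([cast("top",p,10)[:2] for p in c[:,0,:]],np.float32)
r=cv2.minAreaRect(P);print("board",r,cv2.boxPoints(r))
for name,pt in(("box",(355,240)),("bg",(300,240)),("side",(355,250)),("bd",(330,170)),("cover",(355,256))):print(name,im[pt[1],pt[0]])
big=cv2.resize(im[90:350,230:410],None,fx=3,fy=3,interpolation=cv2.INTER_CUBIC)[:600*2]
cv2.imwrite("pics/c0.png",cv2.resize(im[90:270,240:420],(600,600),interpolation=cv2.INTER_CUBIC))
E
```

```text
((334.357666015625, 154.2335662841797), (62.88071823120117, 80.13874816894531), 70.01689147949219)
board ((615.5869140625, -288.50885009765625), (133.1182403564453, 166.74017333984375), 19.11102867126465) [[ 525.4008  -231.52507]
 [ 579.9915  -389.0755 ]
 [ 705.773   -345.4926 ]
 [ 651.1823  -187.9422 ]]
box [155 154 147]
bg [145 144 143]
side [135 133 132]
bd [45 44 44]
cover [144 144 143]
```

View pics/c0.png

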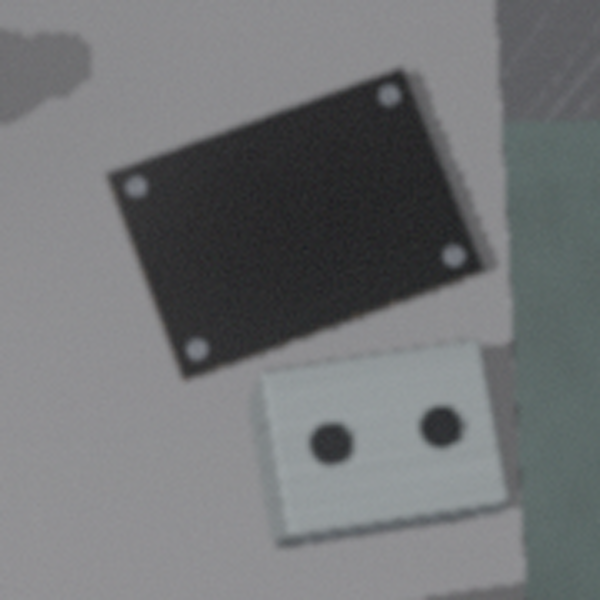

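The crop shows board corners at crop pixels (108,174), (405,68), (485,268) and (184,380). The box's top corners are at about (262,374), (474,342), (508,500) and (284,535).

```bash
cat > meas.py <<'E'
from h import *
def fit(q,z):
    P=np.array([cast("top",p,z) for p in q])[:,:2]; return P
def crop2px(c): return (np.array(c,float)+.5)/(600/180)-.5+np.array([240,90])
E
python3 - <<'E'
from meas import *
im=cv2.imread("pics/t0.png")
B=fit(crop2px([(184,380),(485,270),(405,68),(108,174)]),10) # near-left, near-right, far-right, far-left
print(B.round(1)); print([np.linalg.norm(B[i]-B[(i+1)%4]).round(1) for i in range(4)])
near=(B[0]+B[1])/2; yv=((B[0]-B[1])+(B[3]-B[2]));yaw_b=np.arctan2(yv[1],yv[0])-np.pi/2
xv=(B[3]-B[0]+B[2]-B[1]);print("near",near,"yaw",yaw_b,np.arctan2(xv[1],xv[0]), "ctr",B.mean(0))
X=fit(crop2px([(284,534),(508,500),(474,342),(262,374)]),115)
print(X.round(1)); print([np.linalg.norm(X[i]-X[(i+1)%4]).round(1) for i in range(4)])
yv=X[0]-X[1]+X[3]-X[2];xv=X[3]-X[0]+X[2]-X[1]
print("box",X.mean(0),np.arctan2(yv[1],yv[0])-np.pi/2,np.arctan2(xv[1],xv[0]))
# colour mask
hsv=im.astype(int);m=((hsv[:,:,0]-hsv[:,:,2])>=5)&(hsv[:,:,1]>120)
m=m.astype(np.uint8);roi=np.zeros_like(m);roi[190:265,300:400]=1;m=cv2.morphologyEx(m*roi,cv2.MORPH_CLOSE,np.ones((3,3)))
c=max(cv2.findContours(m,0,2)[0],key=cv2.contourArea);r=cv2.minAreaRect(c);print(r,cv2.boxPoints(r))
for p in [(240,299),(330,298),(377,322),(363,335),(398,335),(186,118)]:print(p,cast("top",p,15).round())
# bench right edge
for p in [(396,200),(398,260),(400,330)]:print(p,cast("top",p,0).round())
E
```

```text
[[ 512.9 -204.4]
 [ 578.2 -392.5]
 [ 709.2 -348.3]
 [ 644.4 -159.6]]
[np.float64(199.1), np.float64(138.3), np.float64(199.5), np.float64(138.9)]
near [ 545.54388255 -298.4148501 ] yaw 0.33232657166316937 0.32651498033686177 ctr [ 611.16788453 -276.19222676]
[[ 413.7 -252.9]
 [ 429.6 -372.9]
 [ 515.4 -358.8]
 [ 500.2 -243.7]]
[np.float64(121.1), np.float64(87.0), np.float64(116.1), np.float64(87.0)]
box [ 464.71608493 -307.06826059] 0.13173270667517345 0.13457873963500472
((352.0461730957031, 222.30056762695312), (54.284420013427734, 73.29156494140625), 81.25383758544922) [[311.69934 201.04623]
 [384.13867 189.90173]
 [392.393   243.5549 ]
 [319.95367 254.6994 ]]
(240, 299) [323. -91.  15.]
(330, 298) [ 322. -270.   15.]
(377, 322) [ 274. -361.   15.]
(363, 335) [ 249. -332.   15.]
(398, 335) [ 248. -401.   15.]
(186, 118) [698.  20.  15.]
(396, 200) [ 518. -414.    0.]
(398, 260) [ 394. -412.    0.]
(400, 330) [ 255. -409.    0.]
```

```bash
cat >> meas.py <<'E'
NEAR=np.array([545.5,-298.4]);YB=0.329
f=np.array([np.cos(YB),np.sin(YB)]);l=np.array([-f[1],f[0]])
def b2w(x,y): return NEAR+x*f+y*l
def w2b(p): d=np.asarray(p)[:2]-NEAR; return np.array([d@f,d@l])
def goalR(tilt,sgn):
    F=np.r_[f,0];L=np.r_[l,0]*sgn
    x=np.cos(tilt)*np.array([0,0,-1.])+np.sin(tilt)*F
    return np.column_stack([x,L,np.cross(x,L)])
def rel(p,Rg):
    o=robot.get_obs();R0=R.from_quat(o["tcp_rot"]).as_matrix()
    d=R0.T@(np.asarray(p)-o["position"])/10
    rv=np.degrees(R.from_matrix(R0.T@Rg).as_rotvec()); return d.round(2),rv.round(1)
def state():
    o=robot.get_obs();p=o["position"];M=R.from_quat(o["tcp_rot"]).as_matrix()
    print("t",round(o["time"],2),"tcp",p.round(1),"board",w2b(p).round(1),"F",o["wrist_force"].round(1),"q",o["qpos"].round(2))
    print("  yawerr jaw",np.arctan2(*(M[:2,1]@np.c_[f,l])).round(3),"xaxis",M[:,0].round(3))
def proj(n,p):
    m=robot.camera_model(n);T=np.linalg.inv(m["cam_to_world"]);c=T[:3,:3]@np.asarray(p)+T[:3,3];q=np.array(m["camera_matrix"])@c;return (q[:2]/q[2]).round(1)
E
python3 - <<'E'
from meas import *
state();print(R.from_quat(robot.get_obs()["tcp_rot"]).as_matrix().round(3))
for z in(120,35):
  for a in(0,.4):
    for s in(1,-1):
      print(z,a,s,rel([*b2w(-180,15),z],goalR(a,s)))
c=np.array([460.7,-307.6]);r=np.array([[np.cos(.133),-np.sin(.133)],[np.sin(.133),np.cos(.133)]])
im=cv2.imread("pics/s0.png")
for z in(0,115):
  for a in((-47.5,60),(-47.5,-60),(47.5,-60),(47.5,60)):
    q=proj("scene",[*(c+r@a),z]);print(a,z,q);cv2.circle(im,tuple(int(v) for v in q.round()),1,(0,0,255),-1)
for p in((0,100),(0,-100),(140,100),(140,-100)):
    q=proj("scene",[*b2w(*p),10]);cv2.circle(im,tuple(int(v) for v in q.round()),1,(0,255,0),-1)
cv2.imwrite("pics/c1.png",cv2.resize(im[120:240,200:360],(800,600),interpolation=cv2.INTER_CUBIC))
E
```

```text
t 0.1 tcp [ 142.7 -556.5  213.7] board [-464.6 -114.1] F [0.4 0.5 0.6] q [-1.53  0.16  1.6   0.    1.39 -0.21]
  yawerr jaw -3.063 xaxis [-0.     0.002 -1.   ]
[[-0.     0.248 -0.969]
 [ 0.002 -0.969 -0.248]
 [-1.    -0.002 -0.   ]]
120 0 1 (array([  9.41, -15.08, -27.36]), array([1.755e+02, 1.000e-01, 0.000e+00]))
120 0 -1 (array([  9.41, -15.08, -27.36]), array([-4.5, -0. ,  0.1]))
120 0.4 1 (array([  9.41, -15.08, -27.36]), array([172.1,  -1.2, -34.8]))
120 0.4 -1 (array([  9.41, -15.08, -27.36]), array([-4.4, 22.9, -0.8]))
35 0 1 (array([ 17.91, -15.06, -27.36]), array([1.755e+02, 1.000e-01, 0.000e+00]))
35 0 -1 (array([ 17.91, -15.06, -27.36]), array([-4.5, -0. ,  0.1]))
35 0.4 1 (array([ 17.91, -15.06, -27.36]), array([172.1,  -1.2, -34.8]))
35 0.4 -1 (array([ 17.91, -15.06, -27.36]), array([-4.4, 22.9, -0.8]))
(-47.5, 60) 0 [325.4 210.3]
(-47.5, -60) 0 [333.1 186.4]
(47.5, -60) 0 [297.6 182. ]
(47.5, 60) 0 [286.3 204.9]
(-47.5, 60) 115 [328.3 166.1]
(-47.5, -60) 115 [336.2 145.3]
(47.5, -60) 115 [298.5 141.4]
(47.5, 60) 115 [286.5 161.3]
```

View pics/c1.png

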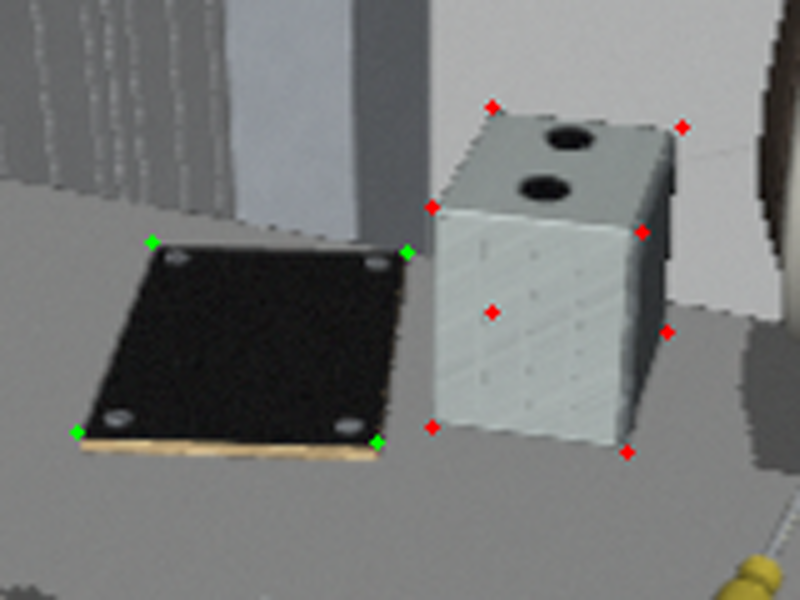

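The projected box (red) and board (green) corners land within about 1 px in the scene view, so the measurements hold. In board coordinates the box is at x≈-83, y≈19, about 0.2 rad off square. I'll go behind it with the tool tilted 23° so the fingertips lead.

Request:
play_rows:
  series:
    - [1.0,-3.8,-6.9,-2,8,0,0]
    - [2.0,-7.5,-13.7,-3,16,-0.5,0]
    - [3.5,-11.3,-20.5,-4.4,22.9,-0.8,0]
    - [5,-13.3,-24.5,-4.4,22.9,-0.8,0]
    - [6.4,-15.1,-27.4,-4.4,22.9,-0.8,0]
    - [6.4,-15.1,-27.4,-4.4,22.9,-0.8,0]
    - [6.4,-15.1,-27.4,-4.4,22.9,-0.8,0]
    - [6.4,-15.1,-27.4,-4.4,22.9,-0.8,0]
    - [6.4,-15.1,-27.4,-4.4,22.9,-0.8,0]
    - [6.4,-15.1,-27.4,-4.4,22.9,-0.8,0]
    - [6.4,-15.1,-27.4,-4.4,22.9,-0.8,0]
    - [6.4,-15.1,-27.4,-4.4,22.9,-0.8,0]
    - [6.4,-15.1,-27.4,-4.4,22.9,-0.8,0]

```text
time: 1.18
position: [370.0, -344.2, 151.1]
tcp_rot: [0.822, 0.135, -0.545, 0.091]
wrist_force: [-1.4, -0.6, -0.1]
gripper_width: 91.7
```

Run:
```python
from meas import *
state();save("top","pics/t1.png")
print(rel([*b2w(-175,12),30],goalR(.4,-1)))
print(rel([*b2w(-148,12),30],goalR(.4,-1)))
print(rel([*b2w(-105,12),30],goalR(.4,-1)))
```

```text
t 1.18 tcp [ 370.  -344.2  151.1] board [-180.8   13.4] F [-1.4 -0.6 -0.1] q [-1.26 -0.06  2.01  0.43  1.23 -0.16]
  yawerr jaw -3.139 xaxis [ 0.369  0.123 -0.921]
(array([11.37,  0.13,  4.18]), array([-0.1,  0. , -0.2]))
(array([12.42,  0.12,  1.69]), array([-0.1,  0. , -0.2]))
(array([14.09,  0.11, -2.27]), array([-0.1,  0. , -0.2]))
```

View pics/t1.png

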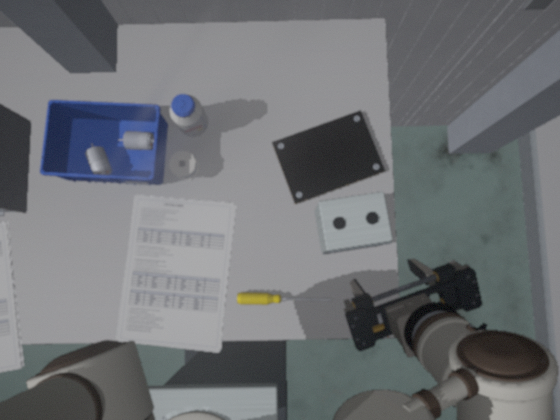

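The gripper sits behind the box and clear of the motor and screwdriver; the box at (355,222) hasn't moved. Now I'll descend and start the push.

Request:
play_rows:
  series:
    - [2.8,0,1.0,0,0,0,0]
    - [5.6,0,2.0,0,0,0,0]
    - [8.5,0,3.1,0,0,0,0]
    - [11.4,0.1,4.2,0,0,0,0]
    - [11.4,0.1,4.2,0,0,0,0]
    - [11.6,0.1,3.7,0,0,0,0]
    - [11.8,0.1,3.2,0,0,0,0]
    - [12.0,0.1,2.7,0,0,0,0]
    - [12.2,0.1,2.2,0,0,0,0]
    - [12.4,0.1,1.7,0,0,0,0]
    - [12.6,0.1,1.25,0,0,0,0]
    - [12.8,0.1,0.8,0,0,0,0]
    - [12.95,0.1,0.4,0,0,0,0]
    - [13.1,0.1,0.0,0,0,0,0]
    - [13.1,0.1,0.0,0,0,0,0]

```text
time: 2.48
position: [420.1, -327.9, 30.5]
tcp_rot: [0.822, 0.135, -0.545, 0.092]
wrist_force: [0.9, -3.6, 0.6]
gripper_width: 91.5
```

Run:
```python
from meas import *
state();im=save("top","pics/t2.png");s=save("scene","pics/s2.png")
bgr=im[:,:,::-1]
a=cv2.resize(bgr[90:270,240:420],(600,600),interpolation=cv2.INTER_CUBIC);cv2.imwrite("pics/c2.png",a)
print(rel([*b2w(-110,12),30],goalR(.4,-1)))
```

```text
t 2.48 tcp [ 420.1 -327.9   30.5] board [-128.2   12.6] F [ 0.9 -3.6  0.6] q [-1.14  0.19  2.02  0.5   0.94 -0.2 ]
  yawerr jaw -3.141 xaxis [ 0.37   0.123 -0.921]
(array([ 0.75,  0.07, -1.67]), array([ 0. , -0. , -0.2]))
```

View pics/c2.png

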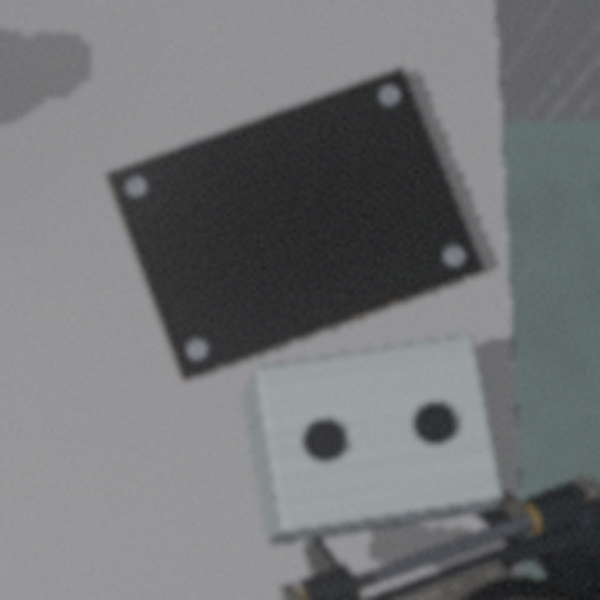

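View pics/s2.png

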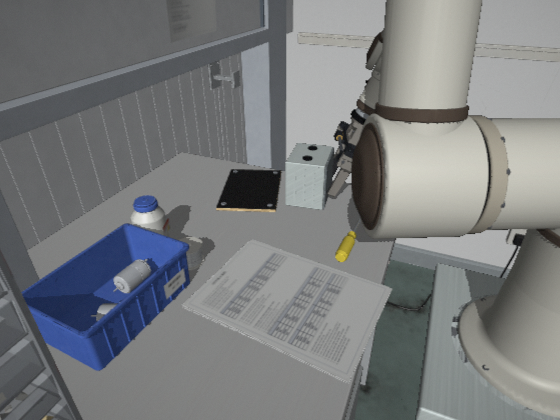

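The scene picture shows the fingers behind the upright box. In the crop the box top has moved to about (252,372), (469,339), (500,497) and (275,534). That is a few mm to the left with no rotation, so the near-right corner slipped inside the right finger. I'll back off and push the left face to the right, near its rear, which shifts the box toward centre and turns it counter-clockwise as needed.

```bash
cat >> meas.py <<'E'
def boxm(c):  # crop corners: near-left, near-right, far-right, far-left of top
    X=fit(crop2px(c),115); yv=X[0]-X[1]+X[3]-X[2];xv=X[3]-X[0]+X[2]-X[1]
    y=(np.arctan2(yv[1],yv[0])-np.pi/2+np.arctan2(xv[1],xv[0]))/2
    cen=X.mean(0)-4*np.array([np.cos(y),np.sin(y)])
    print("box",cen.round(1),"board",w2b(cen).round(1),"yaw rel",round(y-YB,3)); return cen,y
E
python3 - <<'E'
from meas import *
boxm([(284,534),(508,500),(474,342),(262,374)])
c,y=boxm([(275,534),(500,497),(469,339),(252,372)])
Rg=goalR(.4,-1)
o=robot.get_obs()["position"]
print("retreat",rel([*b2w(-175,13),60],Rg))
print("up",rel([*b2w(-175,13),170],goalR(.1,-1)))
r=np.array([[np.cos(y),-np.sin(y)],[np.sin(y),np.cos(y)]])
for a in((-47.5,60),(-47.5,-60),(47.5,-60),(47.5,60),(-25,60)):print(a,w2b(c+r@a).round(1))
E
```

```text
box [ 460.8 -307.6] board [-83.2  18.7] yaw rel -0.196
box [ 461.9 -303.4] board [-80.7  22.3] yaw rel -0.196
retreat (array([-4.54, -0.01,  3.14]), array([ 0. , -0. , -0.2]))
up (array([-14.67,   0.02,  -1.15]), array([ -0. , -17.2,  -0.2]))
(-47.5, 60) [-115.6   90.4]
(-47.5, -60) [-139.   -27.3]
(47.5, -60) [-45.8 -45.8]
(47.5, 60) [-22.4  71.9]
(-25, 60) [-93.6  86. ]
```

Run:
```python
from meas import *
print(rel([*b2w(-180,13),60],goalR(.4,-1)))
print(rel([*b2w(-180,60),170],goalR(0.2,-1)))
print(rel([*b2w(-98,128),150],goalR(0,-1)))
print(rel([*b2w(-98,128),42],goalR(0,-1)))
```

```text
(array([-4.74, -0.01,  3.6 ]), array([ 0. , -0. , -0.2]))
(array([-14.88,  -4.68,  -0.69]), array([  0. , -11.5,  -0.2]))
(array([ -9.86, -11.5 ,  -7.46]), array([ -0. , -23. ,  -0.2]))
(array([  0.08, -11.52,  -3.25]), array([ -0. , -23. ,  -0.2]))
```

Request:
play_rows:
  series:
    - [-2.4,0,1.8,0,0,0,0]
    - [-4.7,0,3.6,0,0,0,0.3]
    - [-8.2,-1.5,2.1,0,-4,0,1]
    - [-11.6,-3.1,0.7,0,-8,0,1]
    - [-14.9,-4.7,-0.7,0,-11.5,0,1]
    - [-13.2,-7,-3,0,-16,0,1]
    - [-11.5,-9.3,-5.3,0,-20,0,1]
    - [-9.9,-11.5,-7.5,0,-23,0,1]
    - [-9.9,-11.5,-7.5,0,-23,0,1]
    - [-9.9,-11.5,-7.5,0,-23,0,1]
    - [-6.5,-11.5,-6.1,0,-23,0,1]
    - [-3.2,-11.5,-4.7,0,-23,0,1]
    - [0.1,-11.5,-3.3,0,-23,0,1]
    - [0.1,-11.5,-3.3,0,-23,0,1]
    - [0.1,-11.5,-3.3,0,-23,0,1]

```text
time: 3.83
position: [408.8, -208.2, 40.3]
tcp_rot: [-0.696, -0.116, 0.7, -0.114]
wrist_force: [1.0, 0.0, 1.2]
gripper_width: 1.2
```

Run:
```python
from meas import *
state();print(robot.get_obs()["gripper_width"])
im=save("top","pics/t3.png")[:,:,::-1];cv2.imwrite("pics/c3.png",cv2.resize(im[90:270,240:420],(600,600),interpolation=cv2.INTER_CUBIC))
print(rel([*b2w(-98,83),42],goalR(0,-1)))
```

```text
t 3.83 tcp [ 408.8 -208.2   40.3] board [-100.2  129.6] F [1.  0.  1.2] q [-0.73  0.09  2.05 -0.    1.01  0.51]
  yawerr jaw -3.138 xaxis [-0.006  0.002 -1.   ]
1.214144410658222
(array([ 0.04,  4.46, -0.1 ]), array([-0.2,  0.1, -0. ]))
```

View pics/c3.png

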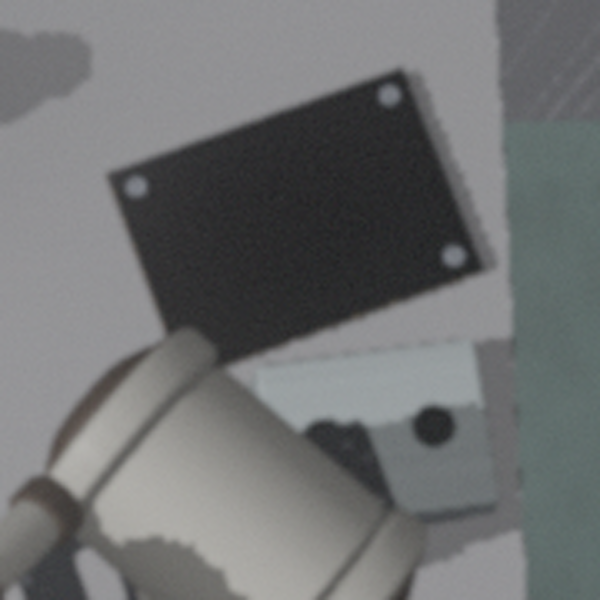

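The box hasn't been disturbed (arm partly hides it). Now I'll push right, along the tool's +y.

Request:
play_rows:
  series:
    - [0,1,0,0,0,0,1]
    - [0,2,0,0,0,0,1]
    - [0,2.4,0,0,0,0,1]
    - [0,2.7,0,0,0,0,1]
    - [0,3.0,0,0,0,0,1]
    - [0,3.3,0,0,0,0,1]
    - [0,3.6,0,0,0,0,1]
    - [0,3.9,0,0,0,0,1]
    - [0,4.2,0,0,0,0,1]
    - [0,4.5,0,0,0,0,1]
    - [0,4.7,0,0,0,0,1]
    - [0,4.7,0,0,0,0,1]
    - [0,3.5,0,0,0,0,1]
    - [0,1.5,0,0,0,0,1]
    - [0,-1.0,0,0,0,0,1]
    - [-4,-1.0,2,0,0,0,1]
    - [-8,-1.0,4,0,0,0,1]
    - [-11,-1.0,8,0,0,0,1]
    - [-11,-1.0,11,0,0,0,1]
    - [-11,-1.0,11,0,0,0,1]

```text
time: 5.55
position: [301.7, -239.2, 156.2]
tcp_rot: [0.698, 0.11, -0.698, 0.118]
wrist_force: [0.3, 0.3, 0.7]
gripper_width: 0.3
```

Run:
```python
from meas import *
state()
im=save("top","pics/t4.png")[:,:,::-1];cv2.imwrite("pics/c4.png",cv2.resize(im[90:270,240:420],(600,600),interpolation=cv2.INTER_CUBIC))
```

```text
t 5.55 tcp [ 301.7 -239.2  156.2] board [-211.6  134.8] F [0.3 0.3 0.7] q [-0.98 -0.33  2.17 -0.    1.29  0.27]
  yawerr jaw -3.136 xaxis [ 0.002 -0.011 -1.   ]
```

View pics/c4.png

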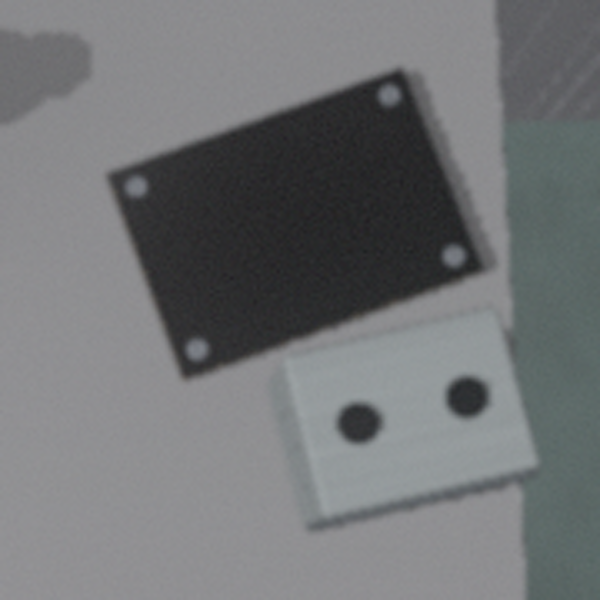

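The box now has its top corners at crop pixels (313,519), (538,466), (496,310) and (284,357). It has turned toward square and moved right.

Run:
```python
from meas import *
c,y=boxm([(313,519),(538,466),(496,310),(284,357)])
r=np.array([[np.cos(y),-np.sin(y)],[np.sin(y),np.cos(y)]])
for a in((-47.5,60),(-47.5,-60),(47.5,-60),(47.5,60)):print(a,w2b(c+r@a).round(1))
for p in((-190,4,150,.4),(-165,4,30,.4),(-140,4,30,.4),(-105,4,30,.4)):print(rel([*b2w(p[0],p[1]),p[2]],goalR(p[3],-1)))
```

```text
box [ 473.8 -322.2] board [-75.6   0.6] yaw rel -0.137
(-47.5, 60) [-114.4   66.6]
(-47.5, -60) [-130.8  -52.3]
(47.5, -60) [-36.7 -65.3]
(47.5, 60) [-20.3  53.6]
(array([ 0.58, 13.16, -2.04]), array([-0.3, 22.9, -0.6]))
(array([12.58, 13.04, -4.54]), array([-0.3, 22.9, -0.6]))
(array([12.58, 13.02, -7.04]), array([-0.3, 22.9, -0.6]))
(array([ 12.58,  13.  , -10.54]), array([-0.3, 22.9, -0.6]))
```

Box at board y≈0.6, 0.137 rad off square. I'll go behind it with a 70 mm opening and push.

Request:
play_rows:
  series:
    - [0.2,3.5,0.5,0,6,0,0.24]
    - [0.4,7,0,0,12,0,0.24]
    - [0.5,10.5,-1,0,18,-0.3,0.24]
    - [0.6,13.1,-2,-0.3,22.9,-0.6,0.24]
    - [0.6,13.1,-2,-0.3,22.9,-0.6,0.24]
    - [4.6,13.1,-2.8,-0.3,22.9,-0.6,0.24]
    - [8.6,13.1,-3.6,-0.3,22.9,-0.6,0.24]
    - [12.5,13.0,-4.5,-0.3,22.9,-0.6,0.24]
    - [12.5,13.0,-4.5,-0.3,22.9,-0.6,0.24]
    - [12.5,13.0,-5.5,-0.3,22.9,-0.6,0.24]
    - [12.5,13.0,-6.5,-0.3,22.9,-0.6,0.24]
    - [12.5,13.0,-7.0,-0.3,22.9,-0.6,0.24]
    - [12.5,13.0,-7.4,-0.3,22.9,-0.6,0.24]
    - [12.5,13.0,-7.8,-0.3,22.9,-0.6,0.24]
    - [12.5,13.0,-8.2,-0.3,22.9,-0.6,0.24]
    - [12.5,13.0,-8.6,-0.3,22.9,-0.6,0.24]
    - [12.5,13.0,-9.0,-0.3,22.9,-0.6,0.24]
    - [12.5,13.0,-9.4,-0.3,22.9,-0.6,0.24]
    - [12.5,13.0,-9.8,-0.3,22.9,-0.6,0.24]
    - [12.5,13.0,-9.8,-0.3,22.9,-0.6,0.24]

```text
time: 7.27
position: [439.7, -328.5, 29.3]
tcp_rot: [0.821, 0.139, -0.546, 0.092]
wrist_force: [-1.2, -2.5, 1.1]
gripper_width: 69.6
```

Run:
```python
from meas import *
state();print(robot.get_obs()["gripper_width"])
im=save("top","pics/t5.png")[:,:,::-1];cv2.imwrite("pics/c5.png",cv2.resize(im[90:270,240:420],(600,600),interpolation=cv2.INTER_CUBIC))
for x in(-110,-104,-98):print(rel([*b2w(x,4),30],goalR(.4,-1)))
```

```text
t 7.27 tcp [ 439.7 -328.5   29.3] board [-109.8    5.7] F [-1.2 -2.5  1.1] q [-1.1   0.23  1.98  0.5   0.94 -0.16]
  yawerr jaw 3.135 xaxis [ 0.365  0.129 -0.922]
69.63487139107524
(array([-0.11,  0.22, -0.03]), array([0.3, 0.1, 0.3]))
(array([ 0.13,  0.22, -0.59]), array([0.3, 0.1, 0.3]))
(array([ 0.36,  0.23, -1.14]), array([0.3, 0.1, 0.3]))
```

View pics/c5.png

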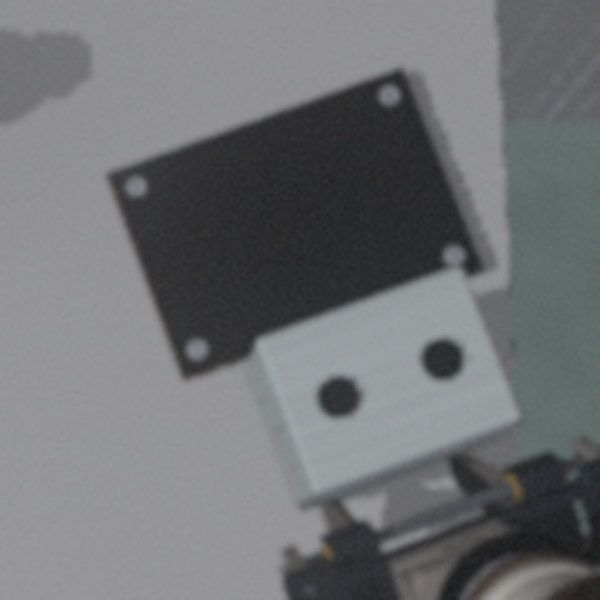

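The box is nearly square now, with its top at (306,500), (520,417), (462,268) and (256,338). I'll check that and press on until the force rises.

Run:
```python
from meas import *
boxm([(306,500),(520,417),(462,268),(256,338)])
```

```text
box [ 491.7 -311.7] board [-55.2   4.8] yaw rel -0.017
```

Request:
play_rows:
  series:
    - [0.0,0.1,-0.1,0.3,0,0,0.24]
    - [0.1,0.1,-0.3,0.3,0,0,0.24]
    - [0.1,0.1,-0.4,0.3,0,0,0.24]
    - [0.2,0.1,-0.6,0.3,0,0,0.24]
    - [0.2,0.1,-0.6,0.3,0,0,0.24]

```text
time: 7.73
position: [444.8, -325.8, 28.1]
tcp_rot: [0.821, 0.139, -0.547, 0.088]
wrist_force: [-4.8, -2.1, 4.5]
gripper_width: 69.7
```

Request:
play_rows:
  series:
    - [0.05,0,-0.15,0,0,0,0.24]
    - [0.1,0,-0.25,0,0,0,0.24]
    - [0.1,0,-0.25,0,0,0,0.24]

```text
time: 7.98
position: [445.6, -326.0, 28.0]
tcp_rot: [0.82, 0.139, -0.548, 0.089]
wrist_force: [-17.2, -4.1, 9.4]
gripper_width: 70.1
```

Run:
```python
from meas import *
state()
im=save("top","pics/t6.png")[:,:,::-1];cv2.imwrite("pics/c6.png",cv2.resize(im[90:270,240:420],(600,600),interpolation=cv2.INTER_CUBIC))
```

```text
t 7.98 tcp [ 445.6 -326.    28. ] board [-103.4    6.2] F [-17.2  -4.1   9.4] q [-1.09  0.24  1.97  0.49  0.94 -0.14]
  yawerr jaw 3.139 xaxis [ 0.36   0.131 -0.924]
```

View pics/c6.png

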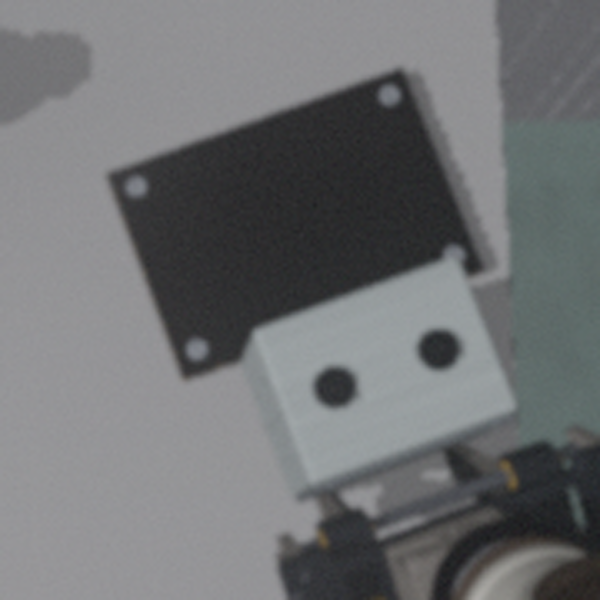

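Force rose to about 17 N against the edge, and the picture shows the box upright and square, top at about (252,325), (452,258), (516,410) and (310,492). Next I'll dwell, back off, rise and check.

Run:
```python
from meas import *
boxm([(310,491),(516,409),(452,259),(254,328)])
for p in((-103,6,28),(-130,5,30),(-130,5,98),(-112,5,98)):print(p,rel([*b2w(p[0],p[1]),p[2]],goalR(.4,-1)))
```

```text
box [ 496.7 -310.3] board [-50.1   4.5] yaw rel 0.003
(-103, 6, 28) (array([ 0.02,  0.02, -0.04]), array([-0. ,  0.4,  0.5]))
(-130, 5, 30) (array([-1.2 ,  0.11,  2.38]), array([-0. ,  0.4,  0.5]))
(-130, 5, 98) (array([-7.48,  0.06, -0.23]), array([-0. ,  0.4,  0.5]))
(-112, 5, 98) (array([-6.79,  0.06, -1.89]), array([-0. ,  0.4,  0.5]))
```

Box at board x=-50, y=4.5 and 0.003 rad off square. That meets the intermediate condition.

Request:
play_rows:
  series:
    - [0,0,0,0,0,0,0.24]
    - [0,0,0,0,0,0,0.24]
    - [0,0,0,0,0,0,0.24]
    - [-0.4,0,0.8,0,0.4,0.5,0.24]
    - [-1.2,0.1,2.4,0,0.4,0.5,0.24]
    - [-1.2,0.1,2.4,0,0.4,0.5,0.24]
    - [-3.3,0.1,1.5,0,0.4,0.5,0.24]
    - [-5.4,0.1,0.6,0,0.4,0.5,0.24]
    - [-7.5,0.1,-0.2,0,0.4,0.5,0.24]
    - [-7.5,0.1,-0.2,0,0.4,0.5,0.24]
    - [-7.1,0.1,-1.1,0,0.4,0.5,0.24]
    - [-6.8,0.1,-1.9,0,0.4,0.5,0.24]
    - [-6.8,0.1,-1.9,0,0.4,0.5,0.24]
    - [-6.8,0.1,-1.9,0,0.4,0.5,0.24]

```text
time: 9.2
position: [439.9, -327.0, 96.0]
tcp_rot: [0.823, 0.138, -0.543, 0.088]
wrist_force: [-0.5, -0.1, 0.8]
gripper_width: 70.0
```

Run:
```python
from meas import *
state()
save("scene","pics/s7.png");im=save("top","pics/t7.png")[:,:,::-1];cv2.imwrite("pics/c7.png",cv2.resize(im[90:270,240:420],(600,600),interpolation=cv2.INTER_CUBIC))
for th in(-1,0,5,10,15,20,25,30,35,40,45,48,52):
  a=np.radians(136.6-th);x,z=130.9*np.cos(a)-9,10+130.9*np.sin(a)-2
  if th<0:x=-106;z=98
  print(th,round(x),round(z),rel([*b2w(x,5),z],goalR(.4,-1)))
```

```text
t 9.2 tcp [ 439.9 -327.    96. ] board [-109.2    7.1] F [-0.5 -0.1  0.8] q [-1.1   0.1   1.96  0.46  1.07 -0.09]
  yawerr jaw -3.141 xaxis [ 0.371  0.131 -0.919]
-1 -106 98 (array([-0.  ,  0.16, -0.41]), array([-0.1, -0.3,  0.2]))
0 -104 98 (array([ 0.08,  0.15, -0.58]), array([-0.1, -0.3,  0.2]))
5 -96 106 (array([-0.33,  0.15, -1.65]), array([-0.1, -0.3,  0.2]))
10 -87 113 (array([-0.64,  0.15, -2.74]), array([-0.1, -0.3,  0.2]))
15 -78 119 (array([-0.86,  0.14, -3.87]), array([-0.1, -0.3,  0.2]))
20 -68 125 (array([-0.98,  0.14, -5.  ]), array([-0.1, -0.3,  0.2]))
25 -57 130 (array([-1.  ,  0.14, -6.14]), array([-0.1, -0.3,  0.2]))
30 -46 133 (array([-0.91,  0.14, -7.28]), array([-0.1, -0.3,  0.2]))
35 -35 136 (array([-0.73,  0.13, -8.41]), array([-0.1, -0.3,  0.2]))
40 -24 138 (array([-0.46,  0.13, -9.52]), array([-0.1, -0.3,  0.2]))
45 -13 139 (array([ -0.08,   0.13, -10.6 ]), array([-0.1, -0.3,  0.2]))
48 -6 139 (array([  0.19,   0.13, -11.23]), array([-0.1, -0.3,  0.2]))
52 3 138 (array([  0.6 ,   0.13, -12.04]), array([-0.1, -0.3,  0.2]))
```

View pics/s7.png

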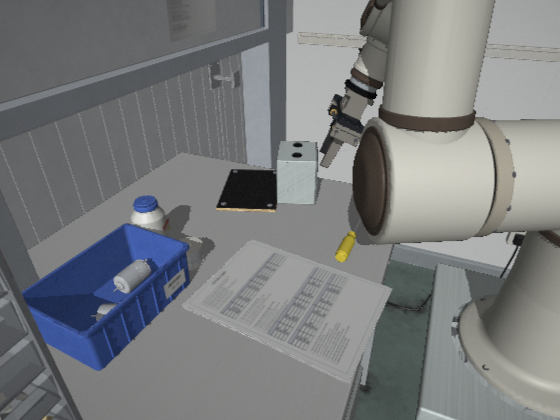

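View pics/c7.png

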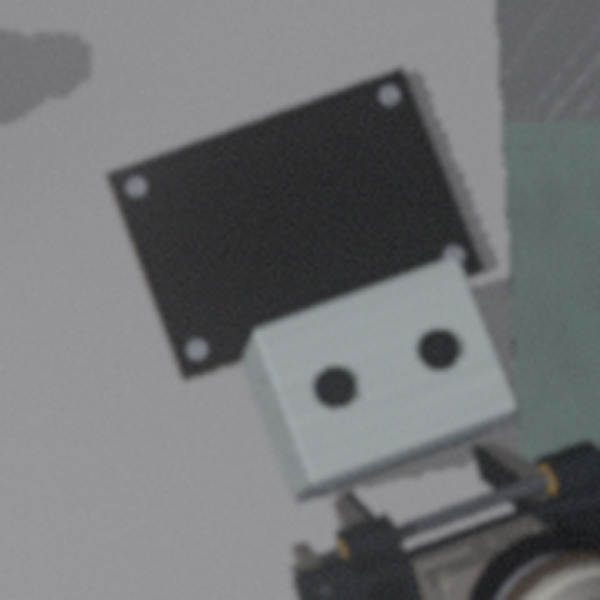

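The fingertips are just off the upper face at z≈96, and the box stands square at the edge. Tipping in two stages along the arc.

Request:
play_rows:
  series:
    - [0.1,0.1,-0.3,0,0,0,0.24]
    - [0.1,0.1,-0.6,0,0,0,0.24]
    - [-0.1,0.1,-1.1,0,0,0,0.24]
    - [-0.3,0.1,-1.6,0,0,0,0.24]
    - [-0.5,0.1,-2.1,0,0,0,0.24]
    - [-0.6,0.1,-2.7,0,0,0,0.24]
    - [-0.7,0.1,-3.2,0,0,0,0.24]
    - [-0.8,0.1,-3.8,0,0,0,0.24]
    - [-0.9,0.1,-4.4,0,0,0,0.24]
    - [-0.9,0.1,-5.0,0,0,0,0.24]
    - [-0.9,0.1,-5.0,0,0,0,0.24]

```text
time: 10.22
position: [481.4, -315.7, 126.3]
tcp_rot: [0.824, 0.137, -0.543, 0.09]
wrist_force: [-2.2, 0.1, 0.7]
gripper_width: 70.1
```

Run:
```python
from meas import *
state()
im=save("scene","pics/s8.png")[:,:,::-1];cv2.imwrite("pics/c8.png",cv2.resize(im[100:250,180:380],(800,600),interpolation=cv2.INTER_CUBIC))
for th in(20,25,30,35,40,45,48,52):
  a=np.radians(136.6-th);x,z=130.9*np.cos(a)-9,10+130.9*np.sin(a)-2
  print(th,round(x),round(z),rel([*b2w(x,5),z],goalR(.4,-1)))
```

```text
t 10.22 tcp [ 481.4 -315.7  126.3] board [-66.2   4.3] F [-2.2  0.1  0.7] q [-1.02  0.11  1.89  0.45  1.09  0.02]
  yawerr jaw -3.141 xaxis [ 0.374  0.128 -0.919]
20 -68 125 (array([ 0.05, -0.06,  0.11]), array([-0.1, -0.3,  0. ]))
25 -57 130 (array([ 0.03, -0.06, -1.03]), array([-0.1, -0.3,  0. ]))
30 -46 133 (array([ 0.11, -0.06, -2.17]), array([-0.1, -0.3,  0. ]))
35 -35 136 (array([ 0.29, -0.06, -3.3 ]), array([-0.1, -0.3,  0. ]))
40 -24 138 (array([ 0.57, -0.06, -4.4 ]), array([-0.1, -0.3,  0. ]))
45 -13 139 (array([ 0.95, -0.06, -5.48]), array([-0.1, -0.3,  0. ]))
48 -6 139 (array([ 1.22, -0.06, -6.11]), array([-0.1, -0.3,  0. ]))
52 3 138 (array([ 1.63, -0.06, -6.93]), array([-0.1, -0.3,  0. ]))
```

View pics/c8.png

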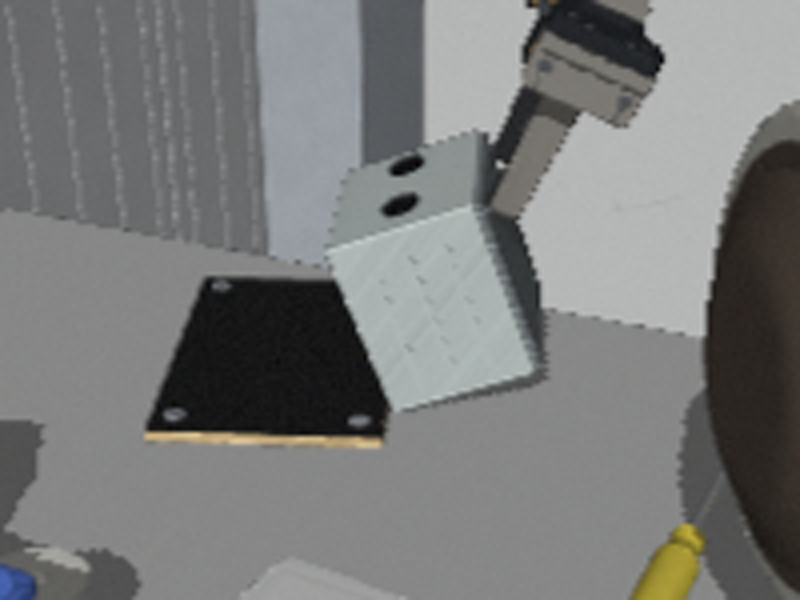

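The box is leaning about 20° and pivoting on the board edge, with the fingertips high on the cover face. Continuing past balance, slowly at the end, then stopping.

Request:
play_rows:
  series:
    - [0.0,0,-0.5,0,0,0,0.24]
    - [0.0,0,-1.0,0,0,0,0.24]
    - [0.1,0,-1.6,0,0,0,0.24]
    - [0.1,0,-2.2,0,0,0,0.24]
    - [0.2,0,-2.7,0,0,0,0.24]
    - [0.3,0,-3.3,0,0,0,0.24]
    - [0.4,0,-3.8,0,0,0,0.24]
    - [0.6,0,-4.3,0,0,0,0.24]
    - [0.7,0,-4.7,0,0,0,0.24]
    - [0.85,0,-5.1,0,0,0,0.24]
    - [0.95,0,-5.4,0,0,0,0.24]
    - [0.95,0,-5.4,0,0,0,0.24]

```text
time: 11.27
position: [531.2, -298.4, 137.9]
tcp_rot: [0.824, 0.137, -0.543, 0.089]
wrist_force: [-0.9, 0.2, 0.1]
gripper_width: 69.7
```

Run:
```python
from meas import *
state()
im=save("scene","pics/s9.png")[:,:,::-1];cv2.imwrite("pics/c9.png",cv2.resize(im[100:250,180:380],(800,600),interpolation=cv2.INTER_CUBIC))
```

```text
t 11.27 tcp [ 531.2 -298.4  137.9] board [-13.5   4.6] F [-0.9  0.2  0.1] q [-0.92  0.16  1.81  0.44  1.08  0.14]
  yawerr jaw -3.14 xaxis [ 0.373  0.128 -0.919]
```

View pics/c9.png

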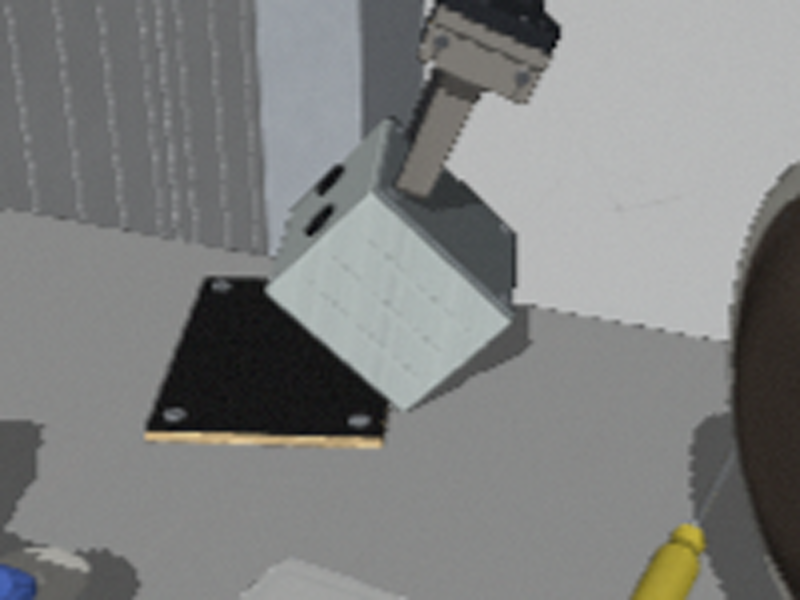

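The box leans about 48°, very near balance. Nudging it on.

Request:
play_rows:
  series:
    - [0.15,0,-0.3,0,0,0,0.24]
    - [0.3,0,-0.6,0,0,0,0.24]
    - [0.4,0,-0.9,0,0,0,0.24]
    - [0.55,0,-1.2,0,0,0,0.24]
    - [0.7,0,-1.5,0,0,0,0.24]
    - [0.7,0,-1.5,0,0,0,0.24]
    - [0.7,0,-1.5,0,0,0,0.24]
    - [0.7,0,-1.5,0,0,0,0.24]

```text
time: 11.98
position: [546.4, -293.4, 137.4]
tcp_rot: [0.824, 0.136, -0.543, 0.089]
wrist_force: [-0.7, 0.1, 0.1]
gripper_width: 70.0
```

Run:
```python
from meas import *
state()
im=save("scene","pics/s10.png")[:,:,::-1];cv2.imwrite("pics/c10.png",cv2.resize(im[100:250,180:380],(800,600),interpolation=cv2.INTER_CUBIC))
```

```text
t 11.98 tcp [ 546.4 -293.4  137.4] board [2.4 4.4] F [-0.7  0.1  0.1] q [-0.89  0.18  1.79  0.44  1.07  0.16]
  yawerr jaw -3.14 xaxis [ 0.373  0.128 -0.919]
```

View pics/c10.png

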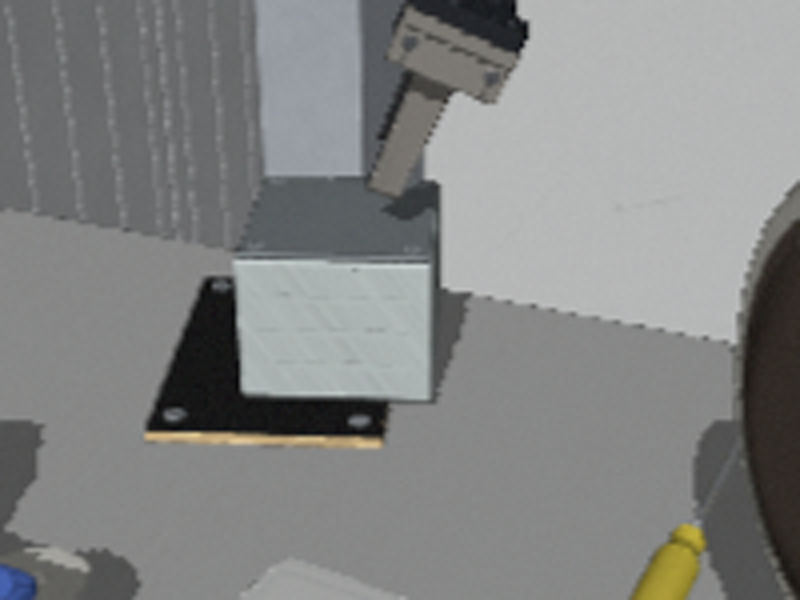

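The box lies on its back, cover up, overhanging the near edge somewhat. I'll raise the arm clear and measure.

Request:
play_rows:
  series:
    - [-3,0,0,0,0,0,0.24]
    - [-6,0,0,0,0,0,0.24]
    - [-8,0,3,0,0,0,0.24]
    - [-8,2,7,0,0,0,0.24]
    - [-8,4,11,0,0,0,0.24]
    - [-8,6,15,0,0,0,0.24]
    - [-8,8,19,0,0,0,0.24]
    - [-8,8,21,0,0,0,0.24]
    - [-8,8,21,0,0,0,0.24]
    - [-8,8,21,0,0,0,0.24]

```text
time: 12.87
position: [358.3, -441.8, 127.4]
tcp_rot: [0.824, 0.136, -0.543, 0.087]
wrist_force: [-0.5, -0.4, -0.6]
gripper_width: 69.7
```

Run:
```python
from meas import *
state()
im=save("top","pics/t11.png")[:,:,::-1];cv2.imwrite("pics/c11.png",cv2.resize(im[90:270,240:420],(600,600),interpolation=cv2.INTER_CUBIC))
```

```text
t 12.87 tcp [ 358.3 -441.8  127.4] board [-223.5  -75.2] F [-0.5 -0.4 -0.6] q [-1.34  0.18  1.81  0.43  1.23 -0.25]
  yawerr jaw -3.137 xaxis [ 0.373  0.129 -0.919]
```

View pics/c11.png

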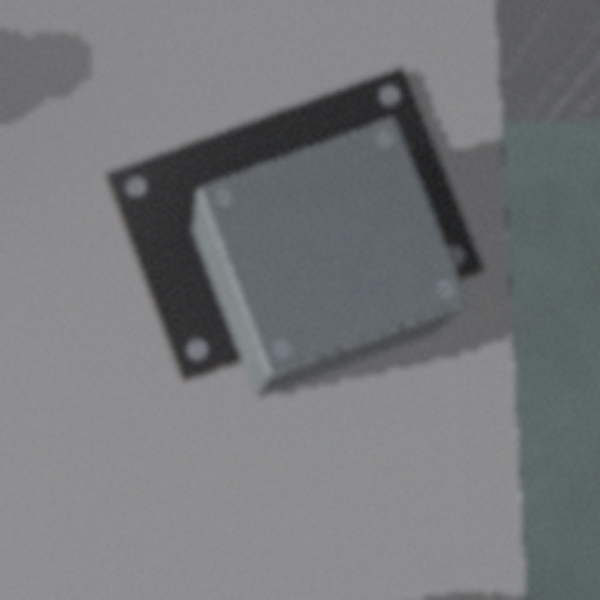

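View pics/t11.png

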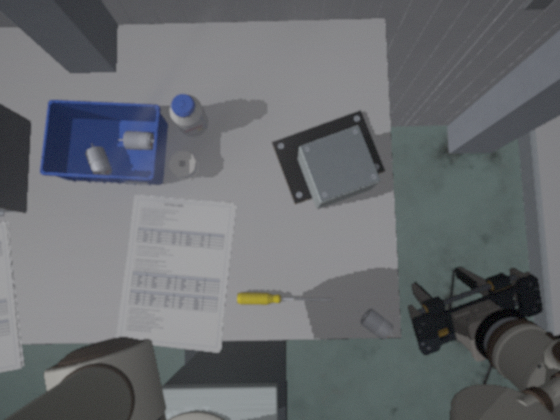

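The cover is up, with its top outline at crop pixels (204,188), (396,118), (461,308) and (272,374). The bottle, motor and screwdriver haven't moved.

Run:
```python
from meas import *
X=fit(crop2px([(272,374),(461,306),(396,118),(204,188)]),105)
print([np.linalg.norm(X[i]-X[(i+1)%4]).round(1) for i in range(4)]);Bf=np.array([w2b(p) for p in X]);print(Bf.round(1))
foot=(Bf[0]+Bf[1])/2;print("foot",foot.round(1));xv=Bf[3]-Bf[0]+Bf[2]-Bf[1];print("yaw",np.arctan2(xv[1],xv[0]).round(3))
# foot bottom-left corner (z~10) in top view
print("lower near-left corner",w2b(cast("top",crop2px([(261,394)])[0],10)).round(1), w2b(cast("top",crop2px([(261,394)])[0],18)).round(1))
a=cv2.imread("pics/t0.png").astype(int);b=cv2.imread("pics/t11.png").astype(int)
for n,(x0,x1,y0,y1) in dict(bottle=(165,212,90,140),screw=(232,332,288,308),motor=(358,396,306,338)).items():
    print(n,np.abs(a-b)[y0:y1,x0:x1].max(2).mean().round(1))
```

```text
[np.float64(110.9), np.float64(112.1), np.float64(114.8), np.float64(111.0)]
[[-26.   60. ]
 [-26.  -50.9]
 [ 85.9 -56. ]
 [ 85.1  58.8]]
foot [-26.    4.6]
yaw -0.028
lower near-left corner [-24.8  58. ] [-25.6  59. ]
bottle 2.9
screw 11.3
motor 3.1
```

Run:
```python
from meas import *
for f_ in("t0","t11"):
    im=cv2.imread(f"pics/{f_}.png").astype(int);m=(im[:,:,2]-im[:,:,0])>60;ys,xs=np.nonzero(m[280:315,225:340]);print(f_,xs.mean().round(1),ys.mean().round(1),len(xs))
state();robot.sign_off()
```

```text
t0 31.8 18.4 397
t11 31.9 18.5 395
t 12.92 tcp [ 359.5 -441.4  128.2] board [-222.3  -75.2] F [0.2 0.6 0.4] q [-1.34  0.18  1.81  0.43  1.23 -0.25]
  yawerr jaw -3.139 xaxis [ 0.373  0.128 -0.919]
the job is handed in; nothing more can be done
```

The box is lying on its back on the board with its cover up, and I handed the job in at 12.9 s. It reported no verdict.

- **Sliding it to the edge:** My first push from behind caught a corner inside a finger and shifted the box about 4 mm to the left. I fixed that by pushing its left side to centre it. I then slid it from behind against the board edge, where the force rose to about 17 N. The top view put it upright at x −50 mm, y +4.5 mm and 0.003 rad off square in the board frame, within the limits for the intermediate check.
- **Tipping it:** I pushed high on the cover face along an arc past the balance point, and it fell onto the board.
- **Last checks:** From the top camera, the foot is about 26 mm short of the near edge (60 mm allowed). The middle is about 4 mm off the board's centre line (42 mm allowed), and the box is about 0.03 rad off square (0.15 allowed).
    - **Flatness:** I only judged this by eye in the scene view, plus a cover outline (111–115 mm) that roughly fits the expected height. I did not measure tilt.
    - **Other objects:** The screwdriver's position matched the start image to about 0.1 px. The bottle and motor regions hardly changed.
    - **Arm:** It was well clear, with no contact force.
- **One check disagreed:** The screwdriver area differed more between the first and last images than the others did. Its yellow handle had not moved, so I took that to be the arm's shadow.

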